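# Post the finished spice jar into the glass caddy

### The arm

A 7-joint arm with a two-finger parallel gripper is mounted at the origin on a cart in front of the work surface, level with it; the furniture and walls round the work are solid. World frame = base frame: x ahead of the robot, y to its left, z up, the work surface at z = 0. Lengths are in m, angles in rad, forces in N, time in s.
With the tool pointing down it reaches from about 0.4 to 0.875 m from the base axis. Payload 6.5 kg.
Tool frame: the origin (TCP) lies at the very end of the fingers, on their centre line; the grasp point (between the pads) lies 19 mm behind it; z points along the fingers, y is the direction in which the jaws open and shut (so a half turn about z gives the same grasp; the last joint's range is limited). The gripper opens to 88 mm and grips with 3 to 60 N. Pads are 18 mm wide; open, the fingers measure 123 mm over their backs; the gripper's body (75 mm by 187 mm) begins 45 mm behind the grasp point.
Start: joints at [1.174, 0.536, -0.004, 1.538, 0.003, 1.067, -0.071], TCP at [0.211, -0.615, 0.239] pointing down, gripper open.
Joint ranges: [-2.7, 2.7], [-0.37, 2.16], [-1.27, 1.26], [0.24, 2.4], [-1.31, 4.45], [0.19, 1.91], [-2.76, 2.76]. Speed limits (rad/s): [2.39, 2.39, 3.14, 3.14, 3.14, 3.14, 3.14].

### API

Orientations are given as a 3x3 rotation matrix whose columns are the frame's x, y, z axes.
In Python, from bench import state, snapshot, camera_params, hand_in gives the robot as it stands. The module is installed in compiled form; this text tells all that it offers.
- The arm moves only by the tool servo_tool, never from a script. Its argument "targets" is a list of rows, each a list of 7 numbers: the shift along the tool's x, y, z in m, then the turn, a rotation vector about the tool's x, y, z in degrees, then the closure, from 0 (fully open) to 1 (shut). A call has exactly 8 rows; each row shifts and turns the commanded pose from where the row before left it, along the tool's axes as they then stand; what a row does not reach is not made up. A row lasts 1/10 s, in which the tool goes at most 50 mm and 8.59 degrees, less where a joint would pass 70% of its speed; a pose out of reach is approached as far as the arm can. A call is refused whole if a number of a shift passes 0.05 or a number of a turn 8.59, either way. A call with a gripper value outside its range is refused whole. The fingers move at their own pace and stop on an object; "squeeze" is the grip in N (left out, the last holds). Time passes only in rows, so rows that do not move let the fingers close, or fill a call up. It gives the time, the measured TCP pose, the force and the opening at its end, in the units of the state.
- state(): the state, without advancing time (a new reading comes with each control period).
- snapshot(name): name is "scene" or "top" or "wrist"; returns the picture (420x560x3 uint8, red, green, blue); there is no depth.
- camera_params(name): a dict with "intrinsics" (3x3 intrinsics, pixels), "dist" ([k1, k2, p1, p2, k3] as OpenCV has them; the pictures are not rectified), "camera_from_world" (4x4, takes a point from world to camera coordinates); the wrist camera has in their place "tool_from_camera" (4x4, takes a point from camera to tool coordinates, whose origin is the TCP and whose axes are the flange's). Camera axes: x right, y down, z forward; pixel columns grow to the right and rows downward; lengths in m; the calibration is good to about 2 mm. A picture is of the moment at which its call begins: read the wrist's pose just before it. camera_params takes no time and is no camera call.
- hand_in(): hands the job in, once; it reports no verdict.
The state is a dict: "clock": time; "qpos": joint angles; "qvel": joint speeds; "effort": joint torques, N m; "tool_pos": TCP position; "tcp_rot": TCP orientation; "ft_force": force on the tool from outside, world axes, zero at the start; "moment": the same for the moment, N m; "gripper_width": finger opening in m.
Only numpy, scipy, OpenCV 4.12 (cv2) and the standard library are available. Lean on these libraries where they do the work, as an engineer would, in place of code of your own. Each camera call takes 0.05 s, during which the arm holds its last target.

### The job

The spice jar with the blue label is finished: take it, push it cap last through the sprung flap in the sloping face of the white glass-recycling caddy, and press it on until it has dropped inside and the flap has shut behind it. Leave the other spice jar and everything else standing where it is.

Things in the scene. Friction and masses are not known exactly. Their poses are not given: they have to be found in the camera images.
- blue_jar_center (a point): centre (half-way up) of the finished spice jar: an upright round jar 41 mm in diameter, 105 mm tall, about 0.14 kg, clear body with a dark blue and white label on the robot side and a black cap with a dark blue top (the cap is fixed and as wide as the jar); +z points to its cap. It stands loose on the worktop, to the right of the caddy
- other_jar_center (a point): centre (half-way up) of the other spice jar, same size, but with a white and dark red label and a brown top with a pale mark on its black cap; must stay. The two jars may stand in either place
- glass_caddy: white box caddy, 200 mm deep (its x), 140 mm wide (its y), 231 mm high, fixed to the worktop; origin at the centre of its underside, +x toward its back, z up. Its front (-x) is upright up to 130 mm with a clear window; above this the face slopes up and back at 40 degrees to the horizontal for 157 mm, then a flat top with a low carrying handle. Hollow inside (walls 4 mm, inner floor at 11 mm)
- mouth (a point): centre of the square mouth on the outer plane of the sloping face, 40 mm in front of the caddy's origin and 180 mm above it; same axes as the caddy. The mouth is 48 x 48 mm with a rounded black bezel 7 mm high, 75 mm outside; a straight throat 20 mm deep runs inward at right angles to the face, i.e. along (0.643, 0, -0.766) in the caddy's axes, 40 degrees from straight down; the jar goes in lengthwise along this line. At the throat's inner end is the flap
- flap (a joint): sprung steel flap 52 mm long closing the throat's inner end, hinged on its downhill edge, swings inward; 0 shut, up to 1.5 rad open. The spring pushes it shut (0.04 N m shut, 0.115 N m wide open): 1 to 3 N at the jar's end opens it, and it pinches the jar in the throat, so that a released jar stays stuck half-way and has to be pushed on (a few N) until the top of its cap is about 22 to 28 mm below the face; then it drops and the flap snaps shut
- clip_jar: glass jar with wire clip, 91 x 88 x 116 mm, origin under its centre, bystander
- pea_tin: tin with green label, 76 mm wide, 58 mm high, origin under its centre, bystander
- egg_cup_pale: pale egg cup 48 mm wide, 56 mm high, origin under its centre, bystander
- egg_cup_wood: wooden egg cup 47 mm wide, 56 mm high, origin under its centre, bystander
- onion: onion 78 mm wide, 85 mm high, origin under its centre, bystander
Mind the look-alikes: they are no part of the job. Leave any green or pink look-alike of the part that bears blue_jar_center alone. Leave any pink look-alike of the part that bears other_jar_center alone.

How it is judged:
By the outcome, as a careful person would: the job done as asked, in the order asked, and still so for the second after the job is handed in, with the robot touching nothing.
It also fails if it takes over 51 s, if anything falls off the work surface, if the arm or the gripper's body presses on something with over 40 N, if the wrist force passes 120 N, or if a joint passes its speed limit or range.

## Working session

There is one attempt and no reset: what is moved stays moved. The work goes in short steps, Python scripts to look and compute and a tool call to move; the robot and the scene stay as the last step left them, time stands still between calls to the robot, and variables do not carry over. Pictures are saved under pics/ and viewed, and the job is handed in when it is done.

Besides the shell and the picture viewer there is one more tool, called after "Emit:" in YAML: its name, and indented under it one key for each argument. servo_tool: Moves the arm, as the interface text tells. Its arguments: {"type":"object","properties":{"targets":{"type":"array","items":{"type":"array","items":{"type":"number"}}},"squeeze":{"type":"number"}},"required":["targets"]}

```bash
mkdir -p pics; cat > h.py <<'E'
import numpy as np, cv2
from bench import state, snapshot, camera_params, hand_in
def save(n,f):
    im=snapshot(n); cv2.imwrite('pics/'+f,im[:,:,::-1]); return im
def ray(cam,uv):
    p=camera_params(cam);K=np.array(p['intrinsics']);d=np.array(p['dist']);
    x=cv2.undistortPoints(np.array([[uv]],float),K,d)[0,0]
    if 'camera_from_world' in p: T=np.linalg.inv(np.array(p['camera_from_world']))
    else:
        s=state();W=np.eye(4);W[:3,:3]=s['tcp_rot'];W[:3,3]=s['tool_pos'];T=W@np.array(p['tool_from_camera'])
    return T[:3,3],T[:3,:3]@np.array([x[0],x[1],1])
def onz(cam,uv,z):
    o,d=ray(cam,uv);return o+d*(z-o[2])/d[2]
def proj(cam,P):
    p=camera_params(cam);K=np.array(p['intrinsics']);d=np.array(p['dist'])
    if 'camera_from_world' in p: T=np.array(p['camera_from_world'])
    else:
        s=state();W=np.eye(4);W[:3,:3]=s['tcp_rot'];W[:3,3]=s['tool_pos'];T=np.linalg.inv(W@np.array(p['tool_from_camera']))
    r,_=cv2.Rodrigues(T[:3,:3]);return cv2.projectPoints(np.array(P,float).reshape(-1,1,3),r,T[:3,3],K,d)[0][:,0]
E
python3 - <<'E'
from h import *
np.set_printoptions(precision=4,suppress=True)
for n in ['scene','top','wrist']: save(n,n+'0.png')
s=state();print(s)
for n in ['scene','top','wrist']: print(n,camera_params(n))
E
```

```text
{'clock': 0.15, 'qpos': array([ 1.1738,  0.537 , -0.0044,  1.5386,  0.0026,  1.0673, -0.0712]), 'qvel': array([-0.0015, -0.0024,  0.0002, -0.0016, -0.0007, -0.0012,  0.0001]), 'effort': array([  0.0024, -57.1326,   0.9919, -25.1827,  -0.0563,   0.0152,
         0.0001]), 'tool_pos': array([ 0.211 , -0.6143,  0.238 ]), 'tcp_rot': array([[ 0.9458,  0.3249, -0.0005],
       [ 0.3249, -0.9457,  0.0012],
       [-0.0001, -0.0013, -1.    ]]), 'ft_force': array([-0.1971, -0.3692, -0.5071]), 'moment': array([ 0.0399, -0.004 , -0.0215]), 'gripper_width': 0.08848566685391461}
scene {'intrinsics': array([[400.8622,   0.    , 275.2092],
       [  0.    , 400.8622, 211.0907],
       [  0.    ,   0.    ,   1.    ]]), 'dist': array([-0.0938,  0.    ,  0.    ,  0.    ,  0.    ]), 'camera_from_world': array([[ 0.8867, -0.4623, -0.0055, -0.4661],
       [-0.3515, -0.6664, -0.6576,  0.3013],
       [ 0.3004,  0.585 , -0.7534,  1.0514],
       [ 0.    ,  0.    ,  0.    ,  1.    ]])}
top {'intrinsics': array([[489.8854,   0.    , 272.3957],
       [  0.    , 489.8854, 205.8015],
       [  0.    ,   0.    ,   1.    ]]), 'dist': array([-0.1684,  0.    ,  0.    ,  0.    ,  0.    ]), 'camera_from_world': array([[-0.1109, -0.9938,  0.0024,  0.0729],
       [-0.8045,  0.0884, -0.5874,  0.4977],
       [ 0.5836, -0.0671, -0.8093,  1.4366],
       [ 0.    ,  0.    ,  0.    ,  1.    ]])}
wrist {'intrinsics': array([[293.0479,   0.    , 278.0423],
       [  0.    , 293.0479, 205.8771],
       [  0.    ,   0.    ,   1.    ]]), 'dist': array([-0.0587,  0.    ,  0.    ,  0.    ,  0.    ]), 'tool_from_camera': array([[-0.0001, -0.955 , -0.2966,  0.0772],
       [ 1.    ,  0.    , -0.0005,  0.0012],
       [ 0.0005, -0.2966,  0.955 , -0.1457],
       [ 0.    ,  0.    ,  0.    ,  1.    ]])}
```

View pics/scene0.png

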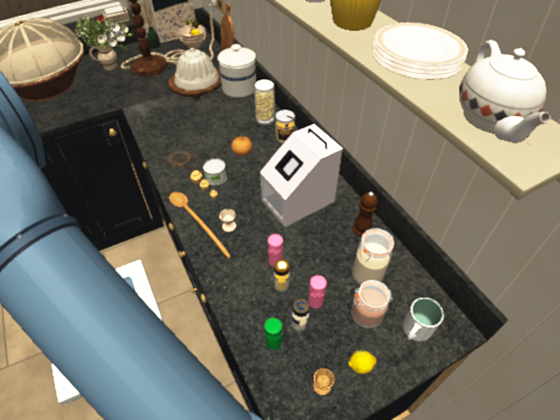

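View pics/top0.png

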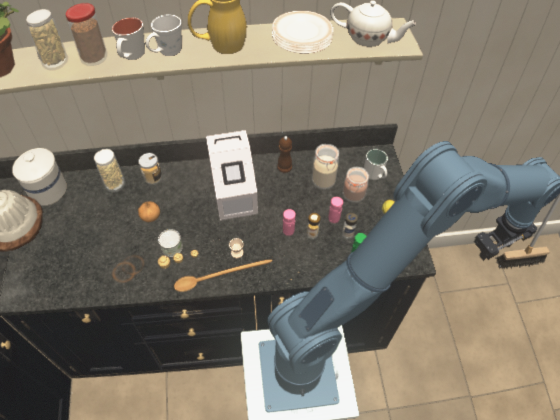

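View pics/wrist0.png

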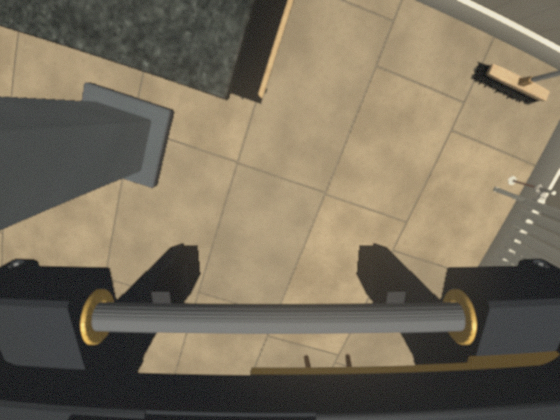

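```bash
python3 - <<'E'
import cv2,numpy as np
a=cv2.imread('pics/scene0.png')[225:365,235:345];b=cv2.imread('pics/top0.png')[185:265,265:385]
a=cv2.resize(a,None,fx=4,fy=4,interpolation=2);b=cv2.resize(b,(340,227),interpolation=2)
b=cv2.resize(cv2.imread('pics/top0.png')[190:260,300:372],(340,330),interpolation=2)
o=np.zeros((560,790,3),np.uint8);o[:560,:440]=a;o[:330,445:785]=b;cv2.imwrite('pics/crop0.png',o)
E
```

```text
(no output)
```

View pics/crop0.png

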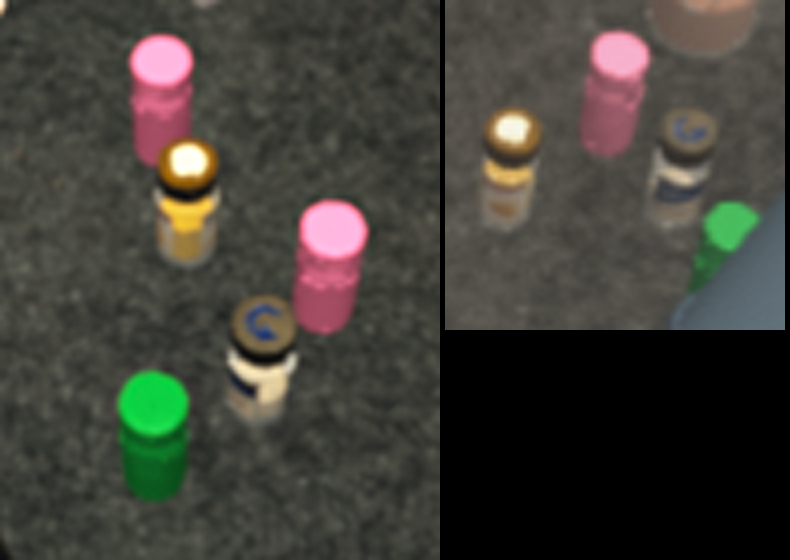

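```bash
python3 - <<'E'
import cv2,numpy as np
a=cv2.imread('pics/scene0.png')[120:230,250:350];b=cv2.imread('pics/top0.png')[125:225,195:275]
a=cv2.resize(a,(400,440),interpolation=2);b=cv2.resize(b,(384,480),interpolation=2)
o=np.zeros((480,790,3),np.uint8);o[:440,:400]=a;o[:480,405:789]=b;cv2.imwrite('pics/crop1.png',o)
from h import *
np.set_printoptions(precision=4,suppress=True)
def tri(u,v):
    (o1,d1),(o2,d2)=ray('scene',u),ray('top',v)
    d1/=np.linalg.norm(d1);d2/=np.linalg.norm(d2)
    t=np.linalg.lstsq(np.c_[d1,-d2],o2-o1,rcond=None)[0]
    p,q=o1+t[0]*d1,o2+t[1]*d2
    return (p+q)/2,np.linalg.norm(p-q)
S=lambda x,y:(235+x/4-.4,225+y/4-.4); T=lambda x,y:(300+(x-445)/4.72-.4,190+y/4.71-.4)
for n,u,v in [('blue',S(264,324),T(688,131)),('other',S(189,162),T(513,130)),('pink2',S(333,230),T(620,54)),('green',S(154,402),T(732,225))]:
    print(n,onz('scene',u,.105),onz('top',v,.105),tri(u,v))
print('pink1',onz('scene',S(162,60),.105))
E
```

```text
blue [ 0.4688 -0.2441  0.105 ] [ 0.4666 -0.2448  0.105 ] (array([ 0.4679, -0.2446,  0.1047]), np.float64(0.0021172201750679614))
other [ 0.4839 -0.119   0.105 ] [ 0.4812 -0.1205  0.105 ] (array([ 0.4825, -0.1201,  0.1053]), np.float64(0.0026926240044230095))
pink2 [ 0.5404 -0.2071  0.105 ] [ 0.5393 -0.2091  0.105 ] (array([ 0.5389, -0.2085,  0.1068]), np.float64(0.0016745411733874026))
green [ 0.3861 -0.2583  0.105 ] [ 0.385  -0.2593  0.105 ] (array([ 0.3854, -0.2589,  0.1056]), np.float64(0.0013130370642743206))
pink1 [ 0.5069 -0.0367  0.105 ]
```

View pics/crop1.png

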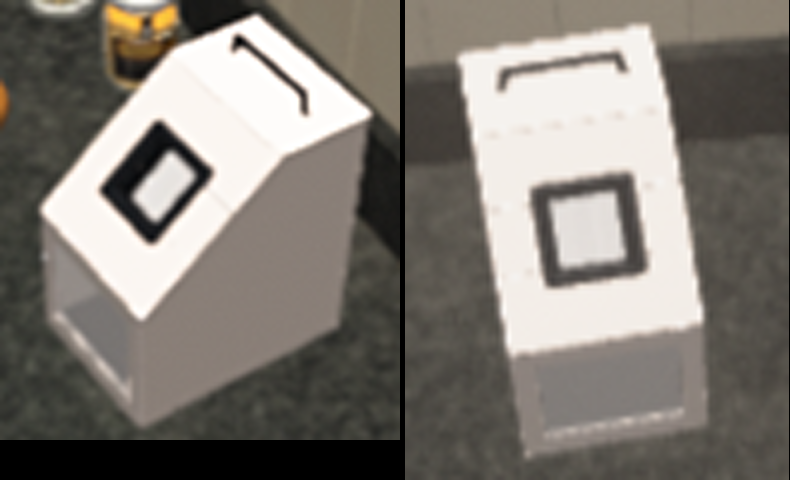

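```bash
cat >> h.py <<'E'
def tri(u,v):
    (o1,d1),(o2,d2)=ray('scene',u),ray('top',v)
    d1/=np.linalg.norm(d1);d2/=np.linalg.norm(d2)
    t=np.linalg.lstsq(np.c_[d1,-d2],o2-o1,rcond=None)[0]
    p,q=o1+t[0]*d1,o2+t[1]*d2
    return (p+q)/2,np.linalg.norm(p-q)
E
python3 - <<'E'
from h import *
np.set_printoptions(precision=4,suppress=True)
S=lambda x,y:(250+x/4-.4,120+y/4-.4); T=lambda x,y:(195+(x-405)/4.8-.4,125+y/4.8-.4)
P={}
for n,u,v in [('fl',(42,212),(511,355)),('fr',(140,321),(702,325)),('ur',(287,156),(665,106)),('br',(142,426),(705,425)),
 ('b_ul',(159,120),(532,187)),('b_ur',(212,173),(633,174)),('b_lr',(152,243),(647,269)),('b_ll',(101,187),(548,287)),('botR_back',(338,326),(0,0))]:
    P[n],e=tri(S(*u),T(*v)); print(n,P[n],e)
c=(P['b_ul']+P['b_ur']+P['b_lr']+P['b_ll'])/4;print(c)
for k in [('b_ul','b_ur'),('b_ll','b_lr'),('fl','fr')]:
    d=P[k[1]]-P[k[0]];print(np.linalg.norm(d),np.degrees(np.arctan2(d[0],-d[1])))
for k in [('b_ll','b_ul'),('b_lr','b_ur'),('fr','ur')]:
    d=P[k[1]]-P[k[0]];print(np.linalg.norm(d),np.degrees(np.arctan2(d[1],d[0])),np.degrees(np.arctan2(d[2],np.hypot(*d[:2]))))
print(onz('scene',S(338,326),0),onz('scene',S(142,426),0),onz('top',T(705,425),0),onz('top',T(527,455),0))
E
```

```text
fl [0.5772 0.1992 0.1291] 0.0007424780677114929
fr [0.5897 0.0627 0.1284] 0.0011586058123838837
ur [0.7141 0.0756 0.2259] 0.00252017449176617
br [0.593  0.0637 0.0022] 0.003654087363408505
b_ul [0.6651 0.1739 0.2058] 0.0010000063103158302
b_ur [0.669  0.1025 0.2071] 0.0023548816981388615
b_lr [0.6181 0.0986 0.1629] 0.002702613901608895
b_ll [0.6122 0.1694 0.1618] 0.005365894462384101
botR_back [ 1.1824  0.5666 -0.3167] 0.4723346442568565
[0.6411 0.1361 0.1844]
0.07145750920282208 3.114354364924998
0.071137546081287 4.826640268352611
0.1370575395971318 5.238139477148806
0.06898986524119195 4.810119655361245 39.63862086475041
0.06749993179441231 4.489641893772229 40.933799896197904
0.15852542957909707 5.893411577061034 37.93114347329247
[0.792  0.0845 0.    ] [0.5957 0.0665 0.    ] [0.5925 0.0631 0.    ] [0.5796 0.1985 0.    ]
```

```bash
cat >> h.py <<'E'
from scipy.spatial.transform import Rotation as Ro
from scipy.linalg import logm
def Rt(yaw,tilt):
    yaw,t=np.radians([yaw,tilt]); z=np.array([np.sin(t)*np.cos(yaw),np.sin(t)*np.sin(yaw),-np.cos(t)])
    y=np.array([np.sin(yaw),-np.cos(yaw),0]);return np.c_[np.cross(y,z),y,z]
def rowsto(R,p,n):
    s=state();A=np.eye(4);A[:3,:3]=s['tcp_rot'];A[:3,:3]=Ro.from_matrix(A[:3,:3]).as_matrix();A[:3,3]=s['tool_pos']
    B=np.eye(4);B[:3,:3]=R;B[:3,3]=p
    D=np.linalg.inv(A)@B; rv=Ro.from_matrix(D[:3,:3]).as_rotvec(); 
    # per-row constant: position shift v in local axes, then turn w
    w=rv/n; M=sum(Ro.from_rotvec(w*i).as_matrix() for i in range(n)); v=np.linalg.solve(M,D[:3,3])
    print(n,'rows:',np.round(v,5),np.round(np.degrees(w),3),'clock',s['clock'])
def show():
    s=state();print('t',s['clock'],'p',np.round(s['tool_pos'],4),'z',np.round(s['tcp_rot'][:,2],3),'y',np.round(s['tcp_rot'][:,1],3),'F',np.round(s['ft_force'],1),'w',round(s['gripper_width'],4),'q',np.round(s['qpos'],2))
E
python3 -c "
from h import *
rowsto(Rt(5,0),[.468,-.2445,.2],16)"
```

```text
16 rows: [ 0.02071 -0.01917  0.00239] [-0.005  0.001  0.872] clock 0.15
```

Emit:
servo_tool:
  targets:
    - [0.0207, -0.0192, 0.001, 0, 0, 0.87, 0]
    - [0.0207, -0.0192, 0.001, 0, 0, 0.87, 0]
    - [0.0207, -0.0192, 0.001, 0, 0, 0.87, 0]
    - [0.0207, -0.0192, 0.001, 0, 0, 0.87, 0]
    - [0.0207, -0.0192, 0.001, 0, 0, 0.87, 0]
    - [0.0207, -0.0192, 0.001, 0, 0, 0.87, 0]
    - [0.0207, -0.0192, 0.001, 0, 0, 0.87, 0]
    - [0.0207, -0.0192, 0.001, 0, 0, 0.87, 0]

```text
clock: 0.95
tool_pos: [0.3285, -0.4206, 0.2305]
tcp_rot: [[0.978, 0.207, -0.0], [0.207, -0.978, 0.0], [-0.0, -0.0, -1.0]]
ft_force: [1.3, 0.0, -0.2]
gripper_width: 0.0883
```

Emit:
servo_tool:
  targets:
    - [0.0207, -0.0192, 0.004, 0, 0, 0.87, 0]
    - [0.0207, -0.0192, 0.004, 0, 0, 0.87, 0]
    - [0.0207, -0.0192, 0.004, 0, 0, 0.87, 0]
    - [0.0207, -0.0192, 0.004, 0, 0, 0.87, 0]
    - [0.0207, -0.0192, 0.004, 0, 0, 0.87, 0]
    - [0.0207, -0.0192, 0.004, 0, 0, 0.87, 0]
    - [0.0207, -0.0192, 0.004, 0, 0, 0.87, 0]
    - [0.0207, -0.0192, 0.004, 0, 0, 0.87, 0]

```text
clock: 1.75
tool_pos: [0.4683, -0.2433, 0.1984]
tcp_rot: [[0.996, 0.087, -0.0], [0.087, -0.996, 0.0], [-0.0, -0.0, -1.0]]
ft_force: [0.3, -0.0, 1.1]
gripper_width: 0.0884
```

```bash
python3 -c "
from h import *
show();im=save('wrist','wrist1.png');show()
print(proj('wrist',[[.468,-.2445,.105],[.4825,-.12,.105],[.3854,-.259,.105]]))"
```

```text
t 1.75 p [ 0.4683 -0.2433  0.1984] z [-0.  0. -1.] y [ 0.087 -0.996 -0.   ] F [ 0.3 -0.   1.1] w 0.0884 q [ 0.48  0.38 -0.11  1.89  0.05  0.87 -1.14]
t 1.8 p [ 0.4716 -0.2385  0.198 ] z [ 0.002  0.003 -1.   ] y [ 0.092 -0.996 -0.003] F [ 3.3  4.1 -0.8] w 0.0883 q [ 0.48  0.39 -0.12  1.89  0.05  0.87 -1.14]
[[283.85531643 214.36908662]
 [139.25280566 185.16325546]
 [290.49718554 297.61394539]]
```

View pics/wrist1.png

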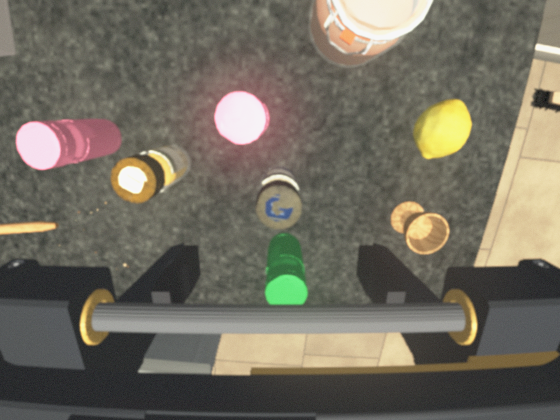

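Emit:
servo_tool:
  targets:
    - [0, 0, 0, 0, 0, 0, 0.1]
    - [0, 0, 0, 0, 0, 0, 0.1]
    - [0, 0, 0, 0, 0, 0, 0.1]
    - [0, 0, 0, 0, 0, 0, 0.1]
    - [0, 0, 0, 0, 0, 0, 0.1]
    - [0, 0, 0, 0, 0, 0, 0.1]
    - [0, 0, 0, 0, 0, 0, 0.1]
    - [0, 0, 0, 0, 0, 0, 0.1]

```text
clock: 2.6
tool_pos: [0.4677, -0.2444, 0.1987]
tcp_rot: [[0.996, 0.088, -0.0], [0.088, -0.996, 0.0], [-0.0, -0.0, -1.0]]
ft_force: [0.2, 0.9, -0.3]
gripper_width: 0.0793
```

```bash
python3 -c "
from h import *
show();im=save('wrist','wrist2.png')
print(proj('wrist',[[.468,-.2445,.105],[.4825,-.12,.105],[.3854,-.259,.105]]))
g=im[170:260,230:330];cv2.imwrite('pics/w2c.png',cv2.resize(g,None,fx=6,fy=6,interpolation=2)[:,:,::-1])"
```

```text
t 2.6 p [ 0.4677 -0.2444  0.1987] z [-0.  0. -1.] y [ 0.088 -0.996 -0.   ] F [ 0.2  0.9 -0.3] w 0.0793 q [ 0.49  0.38 -0.11  1.89  0.05  0.87 -1.14]
[[277.09087476 209.09788163]
 [131.98425907 180.50562859]
 [284.77811486 292.95579889]]
```

View pics/w2c.png

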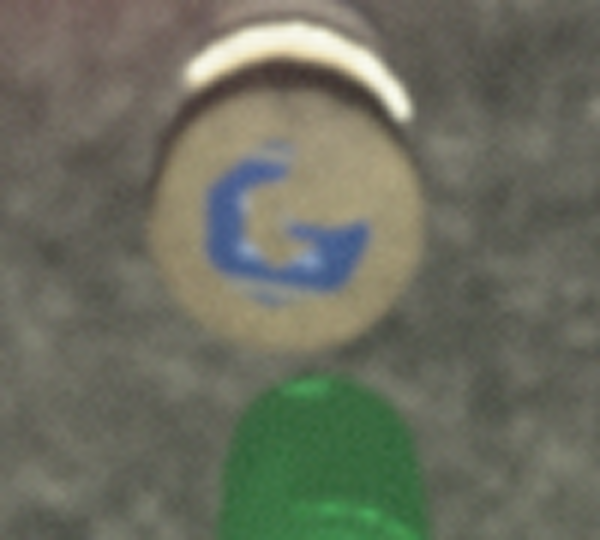

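Emit:
servo_tool:
  targets:
    - [0.001, 0, 0.02, 0, 0, 0, 0.1]
    - [0.001, 0, 0.02, 0, 0, 0, 0.1]
    - [0, 0, 0.02, 0, 0, 0, 0.1]
    - [0, 0, 0.02, 0, 0, 0, 0.1]
    - [0, 0, 0.02, 0, 0, 0, 0.1]
    - [0, 0, 0.018, 0, 0, 0, 0.1]
    - [0, 0, 0.01, 0, 0, 0, 0.1]
    - [0, 0, 0, 0, 0, 0, 0.1]

```text
clock: 3.45
tool_pos: [0.469, -0.2438, 0.0696]
tcp_rot: [[0.996, 0.088, -0.002], [0.088, -0.996, 0.001], [-0.002, -0.001, -1.0]]
ft_force: [1.2, 0.1, -0.2]
gripper_width: 0.0792
```

Emit:
servo_tool:
  targets:
    - [0, 0, 0, 0, 0, 0, 0.3]
    - [0, 0, 0, 0, 0, 0, 0.4]
    - [0, 0, 0, 0, 0, 0, 0.5]
    - [0, 0, 0, 0, 0, 0, 0.6]
    - [0, 0, 0, 0, 0, 0, 0.7]
    - [0, 0, 0, 0, 0, 0, 0.8]
    - [0, 0, 0, 0, 0, 0, 1]
    - [0, 0, 0, 0, 0, 0, 1]
  squeeze: 25

```text
clock: 4.25
tool_pos: [0.47, -0.2442, 0.071]
tcp_rot: [[0.996, 0.088, 0.0], [0.088, -0.996, -0.0], [0.0, 0.0, -1.0]]
ft_force: [0.0, 1.2, 4.4]
gripper_width: 0.04
```

```bash
python3 -c "
from h import *
show()"
```

```text
t 4.25 p [ 0.47   -0.2442  0.071 ] z [ 0. -0. -1.] y [ 0.088 -0.996  0.   ] F [0.  1.2 4.4] w 0.04 q [ 0.47  0.59 -0.09  1.96  0.09  0.6  -1.17]
```

Emit:
servo_tool:
  targets:
    - [0, 0, -0.01, 0, 0, 0, 1]
    - [0, 0, -0.025, 0, 0, 0, 1]
    - [0, 0, -0.035, 0, 0, 0, 1]
    - [0, 0, -0.035, 0, 0, 0, 1]
    - [0, 0, -0.035, 0, 0, 0, 1]
    - [0, 0, -0.035, 0, 0, 0, 1]
    - [0, 0, -0.035, 0, 0, 0, 1]
    - [0, 0, -0.02, 0, 0, 0, 1]

```text
clock: 5.05
tool_pos: [0.4702, -0.2446, 0.3039]
tcp_rot: [[0.996, 0.087, 0.003], [0.087, -0.996, -0.001], [0.003, 0.002, -1.0]]
ft_force: [0.4, -0.5, -1.9]
gripper_width: 0.04
```

```bash
python3 -c "
from h import *
show();rowsto(Rt(5,40),[.5606,.1287,.2803],24)"
```

```text
t 5.05 p [ 0.4702 -0.2446  0.3039] z [ 0.003 -0.001 -1.   ] y [ 0.087 -0.996  0.002] F [ 0.4 -0.5 -1.9] w 0.04 q [ 0.49  0.27 -0.12  1.78  0.03  1.1  -1.12]
24 rows: [ 0.0046  -0.01517  0.00265] [0.004 1.66  0.002] clock 5.05
```

Emit:
servo_tool:
  targets:
    - [0.0046, -0.0152, 0.00265, 0, 1.66, 0, 1]
    - [0.0046, -0.0152, 0.00265, 0, 1.66, 0, 1]
    - [0.0046, -0.0152, 0.00265, 0, 1.66, 0, 1]
    - [0.0046, -0.0152, 0.00265, 0, 1.66, 0, 1]
    - [0.0046, -0.0152, 0.00265, 0, 1.66, 0, 1]
    - [0.0046, -0.0152, 0.00265, 0, 1.66, 0, 1]
    - [0.0046, -0.0152, 0.00265, 0, 1.66, 0, 1]
    - [0.0046, -0.0152, 0.00265, 0, 1.66, 0, 1]

```text
clock: 5.85
tool_pos: [0.497, -0.1191, 0.2833]
tcp_rot: [[0.969, 0.088, 0.229], [0.085, -0.996, 0.02], [0.23, -0.0, -0.973]]
ft_force: [-0.1, -0.9, -1.9]
gripper_width: 0.0402
```

Emit:
servo_tool:
  targets:
    - [0.0046, -0.0152, 0.00265, 0, 1.66, 0, 1]
    - [0.0046, -0.0152, 0.00265, 0, 1.66, 0, 1]
    - [0.0046, -0.0152, 0.00265, 0, 1.66, 0, 1]
    - [0.0046, -0.0152, 0.00265, 0, 1.66, 0, 1]
    - [0.0046, -0.0152, 0.00265, 0, 1.66, 0, 1]
    - [0.0046, -0.0152, 0.00265, 0, 1.66, 0, 1]
    - [0.0046, -0.0152, 0.00265, 0, 1.66, 0, 1]
    - [0.0046, -0.0152, 0.00265, 0, 1.66, 0, 1]

```text
clock: 6.65
tool_pos: [0.5278, 0.0055, 0.2753]
tcp_rot: [[0.891, 0.087, 0.445], [0.078, -0.996, 0.039], [0.447, 0.0, -0.894]]
ft_force: [0.6, -0.0, -1.6]
gripper_width: 0.0404
```

Emit:
servo_tool:
  targets:
    - [0.0046, -0.0152, 0.00265, 0, 1.66, 0, 1]
    - [0.0046, -0.0152, 0.00265, 0, 1.66, 0, 1]
    - [0.0046, -0.0152, 0.00265, 0, 1.66, 0, 1]
    - [0.0046, -0.0152, 0.00265, 0, 1.66, 0, 1]
    - [0.0046, -0.0152, 0.00265, 0, 1.66, 0, 1]
    - [0.0046, -0.0152, 0.00265, 0, 1.66, 0, 1]
    - [0.0046, -0.0152, 0.00265, 0, 1.66, 0, 1]
    - [0.0046, -0.0152, 0.00265, 0, 1.66, 0, 1]

```text
clock: 7.45
tool_pos: [0.5568, 0.1186, 0.2753]
tcp_rot: [[0.78, 0.098, 0.618], [0.083, -0.995, 0.054], [0.62, 0.01, -0.784]]
ft_force: [-0.2, -0.4, -1.5]
gripper_width: 0.0402
```

Emit:
servo_tool:
  targets:
    - [0, 0, 0, 0, 0, 0, 1]
    - [0, 0, 0, 0, 0, 0, 1]
    - [0, 0, 0, 0, 0, 0, 1]
    - [0, 0, 0, 0, 0, 0, 1]
    - [0, 0, 0, 0, 0, 0, 1]
    - [0, 0, 0, 0, 0, 0, 1]
    - [0, 0, 0, 0, 0, 0, 1]
    - [0, 0, 0, 0, 0, 0, 1]

```text
clock: 8.25
tool_pos: [0.5574, 0.1172, 0.2755]
tcp_rot: [[0.782, 0.087, 0.618], [0.07, -0.996, 0.052], [0.62, 0.002, -0.785]]
ft_force: [-0.5, 0.2, -3.3]
gripper_width: 0.0403
```

```bash
python3 -c "
from h import *
show();rowsto(Rt(5,40),[.5606,.1287,.2803],8)
im=save('wrist','wrist3.png')
s=state()
d=Rt(5,40)[:,2];m=np.array([.6445,.136,.18]);ex=Rt(5,40)[:,0];ey=Rt(5,40)[:,1]
print(proj('wrist',[m-d*.007+a*.0375*ex+b*.0375*ey for a,b in [(1,-1),(1,1),(-1,1),(-1,-1)]]))
t=s['tool_pos']+s['tcp_rot'][:,2]*.071;print('jar end',t, proj('wrist',[t]))
im=save('scene','scene3.png');save('top','top3.png')"
```

```text
t 8.25 p [0.5574 0.1172 0.2755] z [ 0.618  0.052 -0.785] y [ 0.087 -0.996  0.002] F [-0.5  0.2 -3.3] w 0.0403 q [-0.45  0.1   0.06  2.26  0.95  0.23 -2.76]
8 rows: [ 0.00079 -0.00139 -0.00014] [0.012 0.211 0.013] clock 8.25
[[223.16236014 149.54417004]
 [306.21748657 149.57976909]
 [303.76085833 226.34151749]
 [227.56625594 226.23807791]]
jar end [0.60123138 0.12106591 0.21977952] [[276.79531316 218.03329244]]
```

View pics/wrist3.png

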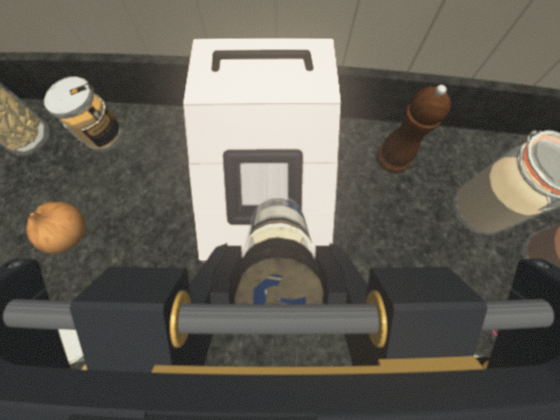

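View pics/scene3.png

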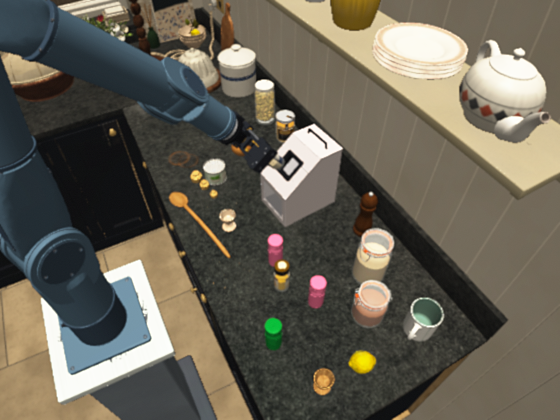

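View pics/top3.png

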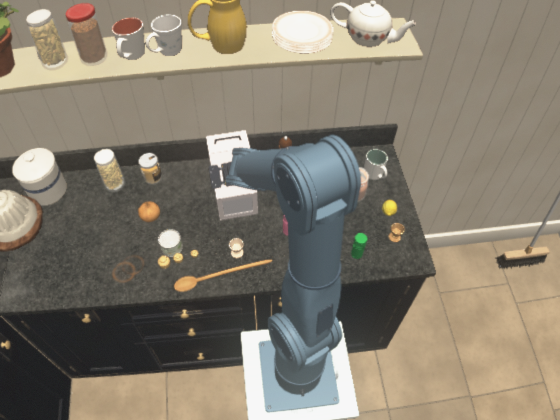

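Emit:
servo_tool:
  targets:
    - [0, 0, 0, 0, 0, -7.5, 1]
    - [0, 0, 0, 0, 0, -7.5, 1]
    - [0, 0, 0, 0, 0, -7.5, 1]
    - [0, 0, 0, 0, 0, -7.5, 1]
    - [0, 0, 0, 0, 0, -7.5, 1]
    - [0, 0, 0, 0, 0, -7.5, 1]
    - [0, 0, 0, 0, 0, -7.5, 1]
    - [0, 0, 0, 0, 0, -7.5, 1]

```text
clock: 9.2
tool_pos: [0.5573, 0.1176, 0.2755]
tcp_rot: [[0.31, 0.723, 0.618], [0.9, -0.432, 0.053], [0.305, 0.54, -0.785]]
ft_force: [-0.2, 1.1, -1.3]
gripper_width: 0.0401
```

```bash
python3 -c "
from h import *
show()"
```

```text
t 9.2 p [0.5573 0.1176 0.2755] z [ 0.618  0.053 -0.785] y [ 0.723 -0.432  0.54 ] F [-0.2  1.1 -1.3] w 0.0401 q [-0.34  0.11 -0.06  2.26  0.98  0.24 -1.73]
```

Emit:
servo_tool:
  targets:
    - [0, 0, 0, 0, 0, -7.5, 1]
    - [0, 0, 0, 0, 0, -7.5, 1]
    - [0, 0, 0, 0, 0, -7.5, 1]
    - [0, 0, 0, 0, 0, -7.5, 1]
    - [0, 0, 0, 0, 0, -7.5, 1]
    - [0, 0, 0, 0, 0, -7.5, 1]
    - [0, 0, 0, 0, 0, -7.5, 1]
    - [0, 0, 0, 0, 0, -7.5, 1]

```text
clock: 10.0
tool_pos: [0.5573, 0.1176, 0.2755]
tcp_rot: [[-0.47, 0.63, 0.618], [0.824, 0.564, 0.053], [-0.315, 0.534, -0.785]]
ft_force: [-0.0, -0.2, -1.7]
gripper_width: 0.0399
```

Emit:
servo_tool:
  targets:
    - [0, 0, 0, 0, 0, -7.5, 1]
    - [0, 0, 0, 0, 0, -7.5, 1]
    - [0, 0, 0, 0, 0, -7.5, 1]
    - [0, 0, 0, 0, 0, -7.5, 1]
    - [0, 0, 0, 0, 0, -7.5, 1]
    - [0, 0, 0, 0, 0, -7.5, 1]
    - [0, 0, 0, 0, 0, -7.5, 1]
    - [0, 0, 0, 0, 0, -7.5, 1]

```text
clock: 10.8
tool_pos: [0.5573, 0.1176, 0.2755]
tcp_rot: [[-0.781, -0.092, 0.618], [-0.076, 0.996, 0.053], [-0.62, -0.006, -0.785]]
ft_force: [-0.1, 0.3, -2.1]
gripper_width: 0.04
```

```bash
cat >> h.py <<'E'
def Rf(yaw,tilt):
    R=Rt(yaw,tilt); return np.c_[-R[:,0],-R[:,1],R[:,2]]
E
python3 -c "
from h import *
show();rowsto(Rf(5,40),[.5606,.1287,.2803],8)"
```

```text
t 10.8 p [0.5573 0.1176 0.2755] z [ 0.618  0.053 -0.785] y [-0.092  0.996 -0.006] F [-0.1  0.3 -2.1] w 0.04 q [-0.13  0.12 -0.28  2.25  1.04  0.26  0.32]
8 rows: [-0.0008   0.00135 -0.00014] [-0.008 -0.211  0.054] clock 10.8
```

```bash
python3 -c "
from h import *
im=cv2.imread('pics/wrist3.png')
cv2.imwrite('pics/w3c.png',cv2.resize(im[135:235,180:345],None,fx=4.8,fy=4.8,interpolation=2))
# recorded pose of wrist3
s=dict(tool_pos=np.array([.5574,.1172,.2755]));R=Ro.from_matrix(np.array([[.782,.087,.618],[.07,-.996,.052],[.62,.002,-.785]])).as_matrix()
p=camera_params('wrist');W=np.eye(4);W[:3,:3]=R;W[:3,3]=s['tool_pos'];T=np.linalg.inv(W@np.array(p['tool_from_camera']))
r,_=cv2.Rodrigues(T[:3,:3])
F=Rt(5,40);m=np.array([.6445,.136,.18])
def pj(h,k):
  return cv2.projectPoints(np.array([m-F[:,2]*k+a*h*F[:,0]+b*h*F[:,1] for a,b in [(1,-1),(1,1),(-1,1),(-1,-1)]]),r,T[:3,3],np.array(p['intrinsics']),np.array(p['dist']))[0][:,0]
for h,k in [(.0375,0),(.024,.007),(.024,-.02)]: print(h,k,((pj(h,k)-[180,135]+.5)*4.8).round())
# caddy face corners
P=[m+F[:,0]*a-F[:,1]*b for a in(-.0785,.0785) for b in (-.07,.07)]
print(((cv2.projectPoints(np.array(P),r,T[:3,3],np.array(p['intrinsics']),np.array(p['dist']))[0][:,0])).round(1))
"
```

```text
0.0375 0 [[225.  64.]
 [614.  64.]
 [602. 425.]
 [244. 425.]]
0.024 0.007 [[293. 140.]
 [545. 140.]
 [541. 376.]
 [303. 376.]]
0.024 -0.02 [[309. 116.]
 [538. 116.]
 [535. 334.]
 [316. 334.]]
[[334.5 259.1]
 [201.8 259. ]
 [345.4 101.5]
 [187.6 101.6]]
```

View pics/w3c.png

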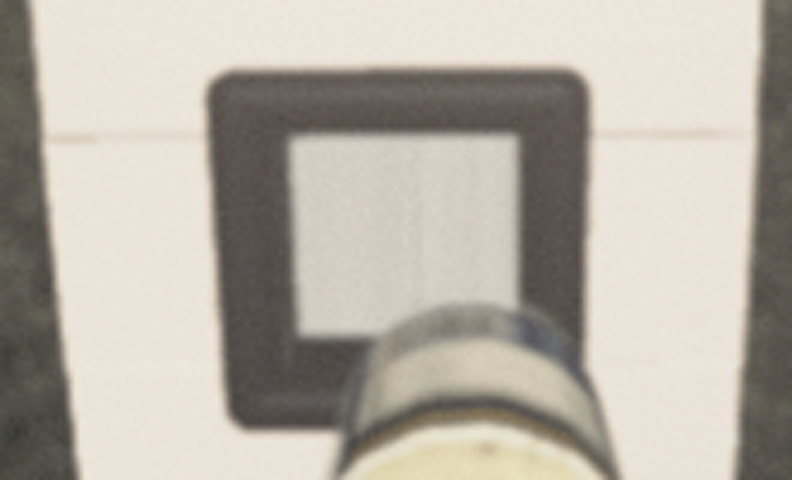

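```bash
python3 -c "
from h import *
show();im=save('wrist','wrist4.png')
F=Rt(5,40);m=np.array([.6445,.136,.18])
s=state();print(s['tcp_rot'])
for h,k in [(.0375,0),(.024,.007),(.024,-.02)]: print(h,k,proj('wrist',[m-F[:,2]*k+a*h*F[:,0]+b*h*F[:,1] for a,b in [(1,-1),(1,1),(-1,1),(-1,-1)]]).round(1).tolist())
print(proj('wrist',[m+F[:,0]*a-F[:,1]*b for a in(-.0785,.0785) for b in (-.07,.07)]).round(1).tolist())
"
```

```text
t 10.8 p [0.5573 0.1176 0.2755] z [ 0.618  0.053 -0.785] y [-0.092  0.996 -0.006] F [-0.1  0.3 -2.1] w 0.04 q [-0.13  0.12 -0.28  2.25  1.04  0.26  0.32]
[[-0.78040124 -0.09728409  0.61766472]
 [-0.08238215  0.99520852  0.05266097]
 [-0.61982827 -0.00978786 -0.78467644]]
0.0375 0 [[325.9, 243.2], [252.4, 242.3], [251.6, 168.8], [330.4, 170.0]]
0.024 0.007 [[314.1, 233.1], [265.4, 232.4], [265.5, 184.4], [316.5, 185.1]]
0.024 -0.02 [[311.2, 224.1], [266.4, 223.5], [266.6, 179.3], [313.2, 179.9]]
[[215.9, 124.0], [368.0, 126.4], [222.2, 277.7], [354.0, 279.2]]
```

View pics/wrist4.png

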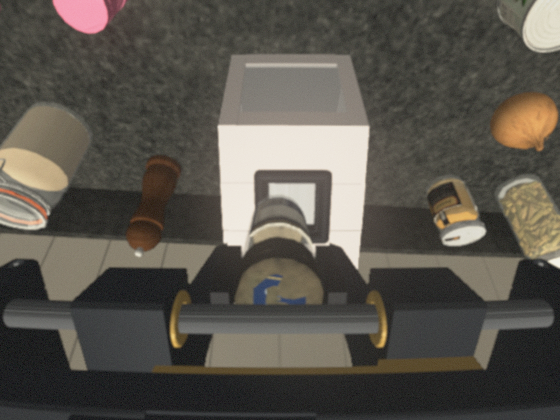

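```bash
python3 -c "
from h import *
rowsto(Rf(5,40),[.5708,.1321,.2681],6)"
```

```text
6 rows: [-0.00115  0.00222  0.00249] [-0.011 -0.282  0.134] clock 10.85
```

Emit:
servo_tool:
  targets:
    - [-0.0012, 0.0022, 0.0025, 0, -0.28, 0.13, 1]
    - [-0.0012, 0.0022, 0.0025, 0, -0.28, 0.13, 1]
    - [-0.0012, 0.0022, 0.0025, 0, -0.28, 0.13, 1]
    - [-0.0012, 0.0022, 0.0025, 0, -0.28, 0.13, 1]
    - [-0.0012, 0.0022, 0.0025, 0, -0.28, 0.13, 1]
    - [-0.0012, 0.0022, 0.0025, 0, -0.28, 0.13, 1]
    - [0, 0, 0, 0, 0, 0, 1]
    - [0, 0, 0, 0, 0, 0, 1]

```text
clock: 11.65
tool_pos: [0.5711, 0.1319, 0.2683]
tcp_rot: [[-0.764, -0.077, 0.64], [-0.054, 0.997, 0.055], [-0.642, 0.007, -0.766]]
ft_force: [-0.0, -0.4, -1.8]
gripper_width: 0.0402
```

```bash
python3 -c "
from h import *
show();rowsto(Rf(5,40),[.5708,.1321,.2681],8);im=save('wrist','wrist5.png')
cv2.imwrite('pics/w5c.png',cv2.resize(im[150:260,190:380],None,fx=4.2,fy=4.2,interpolation=2)[:,:,::-1])
F=Rt(5,40);m=np.array([.6445,.1385,.18])
for h,k in [(.0375,0),(.024,.007),(.024,-.02)]: print(h,k,((proj('wrist',[m-F[:,2]*k+a*h*F[:,0]+b*h*F[:,1] for a,b in [(1,-1),(1,1),(-1,1),(-1,-1)]])-[190,150]+.5)*4.2).round(1).tolist())
"
```

```text
t 11.65 p [0.5711 0.1319 0.2683] z [ 0.64   0.055 -0.766] y [-0.077  0.997  0.007] F [-0.  -0.4 -1.8] w 0.0402 q [-0.2   0.16 -0.24  2.24  1.28  0.26  0.04]
8 rows: [ 4.e-05  2.e-05 -1.e-05] [-0.01  -0.003 -0.089] clock 11.65
0.0375 0 [[543.8, 371.4], [217.2, 375.1], [199.7, 48.6], [553.8, 44.2]]
0.024 0.007 [[488.7, 328.4], [271.3, 330.9], [262.8, 117.0], [492.2, 114.2]]
0.024 -0.02 [[478.8, 287.5], [280.1, 289.8], [273.0, 93.4], [481.4, 90.8]]
```

View pics/w5c.png

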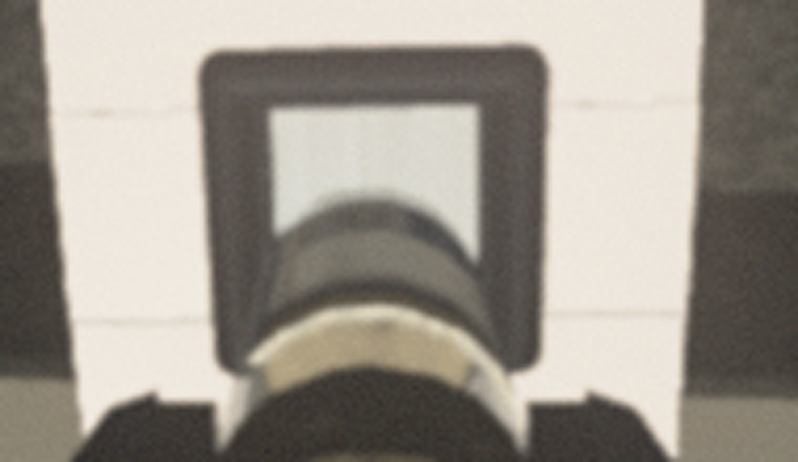

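Emit:
servo_tool:
  targets:
    - [0, 0, 0.006, 0, 0, -0.5, 1]
    - [0, 0, 0.006, 0, 0, 0, 1]
    - [0, 0, 0.006, 0, 0, 0, 1]
    - [0, 0, 0.006, 0, 0, 0, 1]
    - [0, 0, 0.006, 0, 0, 0, 1]
    - [0, 0, 0.006, 0, 0, 0, 1]
    - [0, 0, 0.006, 0, 0, 0, 1]
    - [0, 0, 0.006, 0, 0, 0, 1]

```text
clock: 12.5
tool_pos: [0.6021, 0.1344, 0.2316]
tcp_rot: [[-0.763, -0.083, 0.64], [-0.063, 0.997, 0.055], [-0.643, 0.001, -0.766]]
ft_force: [1.3, 0.8, -2.3]
gripper_width: 0.0401
```

```bash
python3 -c "
from h import *
show();rowsto(Rf(5,40),np.array([.6445,.1385,.18])-Rt(5,40)[:,2]*.062,1)"
```

```text
t 12.5 p [0.6021 0.1344 0.2316] z [ 0.64   0.055 -0.766] y [-0.083  0.997  0.001] F [ 1.3  0.8 -2.3] w 0.0401 q [-0.21  0.28 -0.21  2.2   1.62  0.26 -0.27]
1 rows: [0.00055 0.00041 0.00486] [-0.086 -0.005 -0.208] clock 12.5
```

Emit:
servo_tool:
  targets:
    - [0, 0, 0.006, 0, 0, 0, 1]
    - [0, 0, 0.006, 0, 0, 0, 1]
    - [0, 0, 0.006, 0, 0, 0, 1]
    - [0, 0, 0.006, 0, 0, 0, 1]
    - [0, 0, 0.006, 0, 0, 0, 1]
    - [0, 0, 0.006, 0, 0, 0, 1]
    - [0, 0, 0.006, 0, 0, 0, 1]
    - [0, 0, 0.004, 0, 0, 0, 1]

```text
clock: 13.3
tool_pos: [0.6322, 0.137, 0.1966]
tcp_rot: [[-0.763, -0.084, 0.641], [-0.064, 0.996, 0.054], [-0.643, 0.001, -0.765]]
ft_force: [-0.3, -0.5, 2.1]
gripper_width: 0.0402
```

```bash
python3 -c "
from h import *
show();rowsto(Rf(5,40),np.array([.6445,.1385,.18])-Rt(5,40)[:,2]*.011,1);save('wrist','wrist6.png');save('scene','scene6.png')
im=cv2.imread('pics/scene6.png');cv2.imwrite('pics/s6c.png',cv2.resize(im[110:230,220:350],None,fx=5,fy=5,interpolation=2))"
```

```text
t 13.3 p [0.6322 0.137  0.1966] z [ 0.641  0.054 -0.765] y [-0.084  0.996  0.001] F [-0.3 -0.5  2.1] w 0.0402 q [-0.16  0.39 -0.25  2.16  1.86  0.29 -0.49]
1 rows: [0.00122 0.00046 0.0097 ] [-0.097  0.05  -0.184] clock 13.3
```

View pics/wrist6.png

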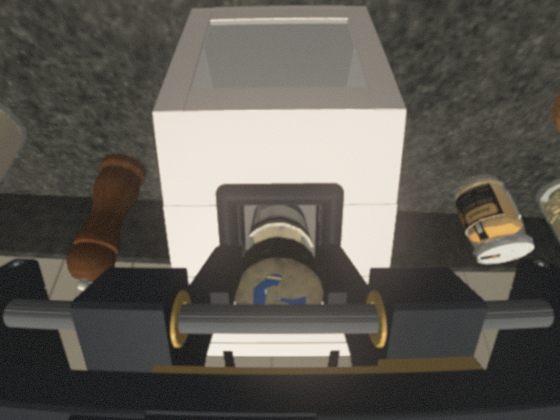

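View pics/s6c.png

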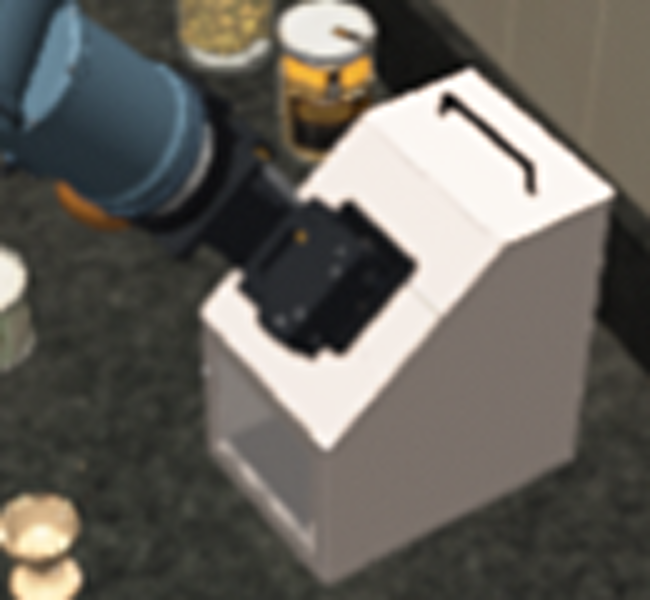

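Emit:
servo_tool:
  targets:
    - [0, 0, 0.003, 0, 0, 0, 1]
    - [0, 0, 0.003, 0, 0, 0, 1]
    - [0, 0, 0.003, 0, 0, 0, 1]
    - [0, 0, 0, 0, 0, 0, 1]
    - [0, 0, 0, 0, 0, 0, 0.48]
    - [0, 0, 0, 0, 0, 0, 0.42]
    - [0, 0, 0, 0, 0, 0, 0.36]
    - [0, 0, 0, 0, 0, 0, 0.3]

```text
clock: 14.2
tool_pos: [0.637, 0.1374, 0.1894]
tcp_rot: [[-0.764, -0.084, 0.64], [-0.064, 0.996, 0.054], [-0.642, 0.0, -0.766]]
ft_force: [0.7, 1.1, 0.6]
gripper_width: 0.061
```

```bash
python3 -c "
from h import *
show();save('wrist','wrist7.png')"
```

```text
t 14.2 p [0.637  0.1374 0.1894] z [ 0.64   0.054 -0.766] y [-0.084  0.996  0.   ] F [0.7 1.1 0.6] w 0.061 q [-0.15  0.41 -0.27  2.15  1.9   0.29 -0.51]
```

View pics/wrist7.png

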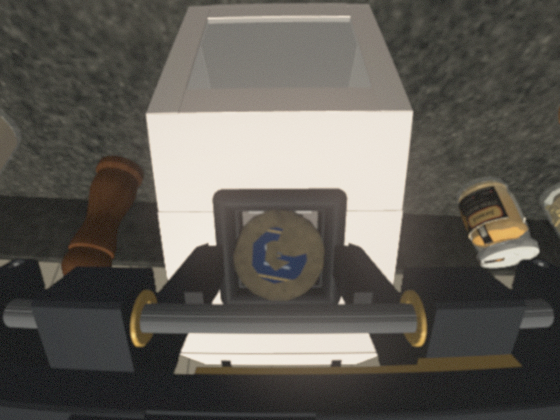

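```bash
python3 -c "
from h import *
F=Rt(5,40);m=np.array([.6445,.1385,.18])
for h in (0,.02,.03,.043,.06):
  c=m-F[:,2]*h
  print(h,proj('wrist',[c,c+F[:,1]*.0205,c-F[:,1]*.0205,c-F[:,0]*.01]).round(0).tolist())
"
```

```text
0 [[280.0, 250.0], [246.0, 250.0], [315.0, 250.0], [280.0, 234.0]]
0.02 [[281.0, 267.0], [242.0, 267.0], [320.0, 267.0], [281.0, 249.0]]
0.03 [[281.0, 277.0], [239.0, 277.0], [322.0, 276.0], [281.0, 258.0]]
0.043 [[281.0, 292.0], [236.0, 292.0], [326.0, 291.0], [281.0, 272.0]]
0.06 [[281.0, 316.0], [230.0, 316.0], [333.0, 316.0], [282.0, 295.0]]
```

Emit:
servo_tool:
  targets:
    - [0, 0, -0.006, 0, 0, 0, 0.3]
    - [0, 0, -0.01, 0, 0, 0, 0.3]
    - [0, 0, -0.012, 0, 0, 0, 0.3]
    - [0, 0, -0.012, 0, 0, 0, 0.3]
    - [0, 0, -0.012, 0, 0, 0, 0.3]
    - [0, 0, -0.012, 0, 0, 0, 0.3]
    - [0, 0, -0.01, 0, 0, 0, 0.3]
    - [0, 0, 0, 0, 0, 0, 0.6]

```text
clock: 15.05
tool_pos: [0.5895, 0.1337, 0.2475]
tcp_rot: [[-0.762, -0.084, 0.642], [-0.064, 0.996, 0.055], [-0.644, 0.001, -0.765]]
ft_force: [-0.2, -0.6, 0.6]
gripper_width: 0.0556
```

Emit:
servo_tool:
  targets:
    - [0, 0, 0, 0, 0, 0, 1]
    - [0, 0, 0, 0, 0, 0, 1]
    - [0, 0, 0, 0, 0, 0, 1]
    - [0, 0, 0, 0, 0, 0, 1]
    - [0, 0, 0, 0, 0, 0, 1]
    - [0, 0, 0, 0, 0, 0, 1]
    - [0, 0, 0, 0, 0, 0, 1]
    - [0, 0, 0, 0, 0, 0, 1]

```text
clock: 15.85
tool_pos: [0.5898, 0.1334, 0.2461]
tcp_rot: [[-0.764, -0.084, 0.64], [-0.064, 0.996, 0.054], [-0.643, 0.001, -0.766]]
ft_force: [0.4, 0.3, -0.2]
gripper_width: 0.0002
```

```bash
python3 -c "
from h import *
show();s=state();m=np.array([.6445,.1385,.18]);print('in face frame (uphill,-y,in):',Rt(5,40).T@(s['tool_pos']-m));save('wrist','wrist8.png')
F=Rt(5,40)
for h in (0,.02,.03,.043,.06):
  c=m-F[:,2]*h
  print(h,proj('wrist',[c,c+F[:,1]*.0205,c-F[:,1]*.0205,c-F[:,0]*.01]).round(0).tolist())
save('scene','scene8.png')
im=cv2.imread('pics/scene8.png');cv2.imwrite('pics/s8c.png',cv2.resize(im[110:230,220:350],None,fx=5,fy=5,interpolation=2))"
```

```text
t 15.85 p [0.5898 0.1334 0.2461] z [ 0.64   0.054 -0.766] y [-0.084  0.996  0.001] F [ 0.4  0.3 -0.2] w 0.0002 q [-0.22  0.23 -0.21  2.22  1.49  0.25 -0.15]
in face frame (uphill,-y,in): [ 0.0004139   0.00029008 -0.08596079]
0 [[280.0, 211.0], [255.0, 211.0], [304.0, 211.0], [280.0, 199.0]]
0.02 [[280.0, 219.0], [253.0, 219.0], [307.0, 219.0], [280.0, 206.0]]
0.03 [[280.0, 223.0], [252.0, 224.0], [308.0, 223.0], [280.0, 210.0]]
0.043 [[280.0, 230.0], [250.0, 230.0], [310.0, 230.0], [280.0, 216.0]]
0.06 [[280.0, 240.0], [248.0, 240.0], [312.0, 240.0], [280.0, 225.0]]
```

View pics/wrist8.png

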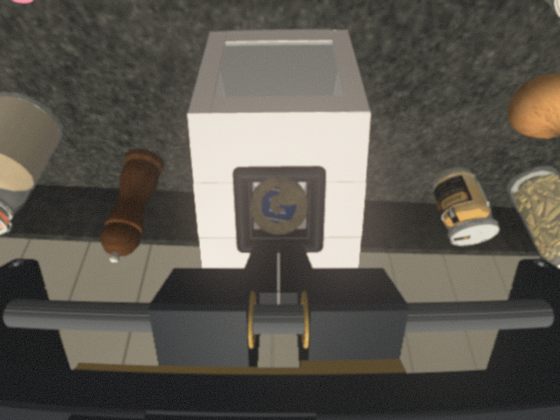

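View pics/s8c.png

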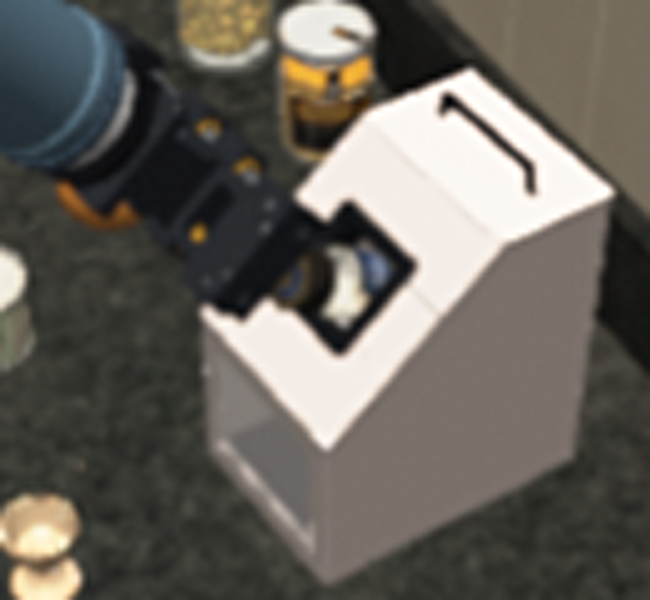

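Emit:
servo_tool:
  targets:
    - [0.003, 0, 0.008, 0, 0, 0, 1]
    - [0, 0, 0.008, 0, 0, 0, 1]
    - [0, 0, 0.008, 0, 0, 0, 1]
    - [0, 0, 0.008, 0, 0, 0, 1]
    - [0, 0, 0.006, 0, 0, 0, 1]
    - [0, 0, 0.004, 0, 0, 0, 1]
    - [0, 0, 0.003, 0, 0, 0, 1]
    - [0, 0, 0.003, 0, 0, 0, 1]

```text
clock: 16.75
tool_pos: [0.6209, 0.1366, 0.2107]
tcp_rot: [[-0.759, -0.084, 0.645], [-0.064, 0.996, 0.055], [-0.648, 0.0, -0.762]]
ft_force: [-2.4, -0.2, 15.0]
gripper_width: 0.0005
```

```bash
cat >> h.py <<'E'
def ff():
    show();s=state();m=np.array([.6445,.1385,.18]);print('face frame:',(Rt(5,40).T@(s['tool_pos']-m)).round(4),'F in face',(Rt(5,40).T@s['ft_force']).round(1))
E
python3 -c "
from h import *
ff();save('wrist','wrist9.png')"
```

```text
t 16.75 p [0.6209 0.1366 0.2107] z [ 0.645  0.055 -0.762] y [-0.084  0.996  0.   ] F [-2.4 -0.2 15. ] w 0.0005 q [-0.19  0.35 -0.23  2.18  1.81  0.28 -0.45]
face frame: [ 0.0016 -0.0001 -0.0387] F in face [  7.8  -0.  -13.1]
```

View pics/wrist9.png

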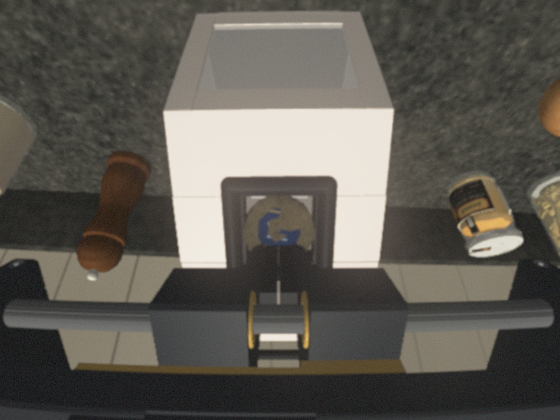

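Emit:
servo_tool:
  targets:
    - [0, 0, 0.001, 0, 0, 0, 1]
    - [0, 0, 0.001, 0, 0, 0, 1]
    - [0, 0, 0.001, 0, 0, 0, 1]
    - [0, 0, 0.001, 0, 0, 0, 1]
    - [0, 0, 0, 0, 0, 0, 1]
    - [0, 0, 0, 0, 0, 0, 1]
    - [0, 0, 0, 0, 0, 0, 1]
    - [0, 0, 0, 0, 0, 0, 1]

```text
clock: 17.6
tool_pos: [0.624, 0.1367, 0.2082]
tcp_rot: [[-0.759, -0.084, 0.646], [-0.063, 0.996, 0.055], [-0.648, 0.0, -0.761]]
ft_force: [-0.2, 0.4, 10.8]
gripper_width: 0.0004
```

```bash
python3 -c "
from h import *
ff();save('wrist','wrist10.png')"
```

```text
t 17.6 p [0.624  0.1367 0.2082] z [ 0.646  0.055 -0.761] y [-0.084  0.996  0.   ] F [-0.2  0.4 10.8] w 0.0004 q [-0.18  0.36 -0.24  2.17  1.83  0.28 -0.46]
face frame: [ 0.0023 -0.     -0.0348] F in face [ 6.8 -0.4 -8.3]
```

View pics/wrist10.png

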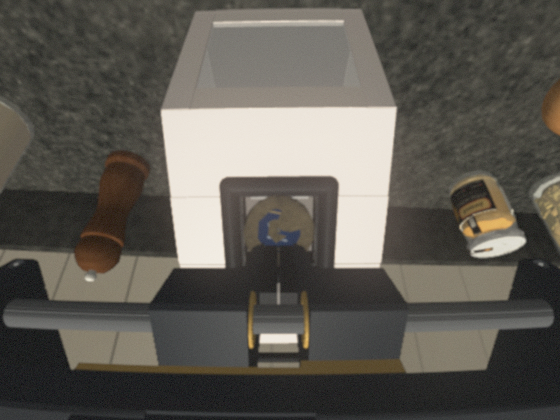

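Emit:
servo_tool:
  targets:
    - [0, 0, 0.002, 0, 0, 0, 1]
    - [0, 0, 0.002, 0, 0, 0, 1]
    - [0, 0, 0.002, 0, 0, 0, 1]
    - [0, 0, 0.002, 0, 0, 0, 1]
    - [0, 0, 0.001, 0, 0, 0, 1]
    - [0, 0, 0.001, 0, 0, 0, 1]
    - [0, 0, 0, 0, 0, 0, 1]
    - [0, 0, 0, 0, 0, 0, 1]

```text
clock: 18.45
tool_pos: [0.6269, 0.1366, 0.1963]
tcp_rot: [[-0.764, -0.084, 0.64], [-0.064, 0.996, 0.054], [-0.642, 0.0, -0.767]]
ft_force: [0.2, -0.1, 0.7]
gripper_width: 0.0007
```

```bash
python3 -c "
from h import *
ff();im=save('wrist','wrist11.png');b=cv2.imread('pics/wrist10.png')
cv2.imwrite('pics/w11c.png',np.vstack([cv2.resize(x[160:280,190:370],None,fx=2.5,fy=2.5,interpolation=2) for x in (b,im[:,:,::-1])]))"
```

```text
t 18.45 p [0.6269 0.1366 0.1963] z [ 0.64   0.054 -0.767] y [-0.084  0.996  0.   ] F [ 0.2 -0.1  0.7] w 0.0007 q [-0.17  0.38 -0.25  2.17  1.87  0.29 -0.5 ]
face frame: [-0.0031  0.0004 -0.0239] F in face [ 0.6  0.1 -0.5]
```

View pics/w11c.png

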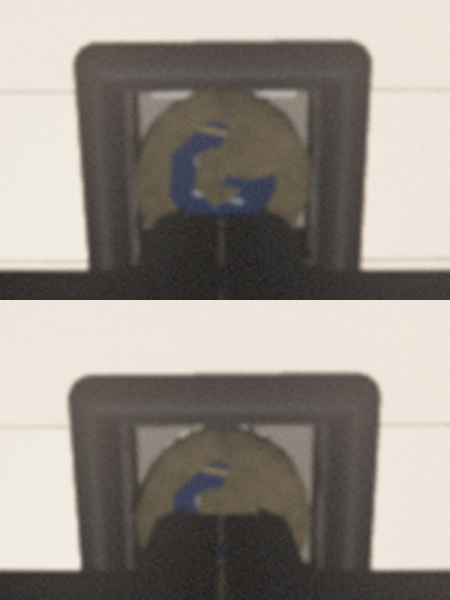

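Emit:
servo_tool:
  targets:
    - [-0.001, 0, 0.003, 0, 0, 0, 1]
    - [-0.001, 0, 0.003, 0, 0, 0, 1]
    - [0, 0, 0.003, 0, 0, 0, 1]
    - [0, 0, 0.003, 0, 0, 0, 1]
    - [0, 0, 0.003, 0, 0, 0, 1]
    - [0, 0, 0.003, 0, 0, 0, 1]
    - [0, 0, 0.002, 0, 0, 0, 1]
    - [0, 0, 0, 0, 0, 0, 1]

```text
clock: 19.3
tool_pos: [0.6416, 0.1377, 0.1823]
tcp_rot: [[-0.764, -0.084, 0.64], [-0.064, 0.996, 0.054], [-0.642, 0.0, -0.766]]
ft_force: [-0.6, -0.6, -0.3]
gripper_width: 0.0006
```

```bash
python3 -c "
from h import *
ff();im=save('wrist','wrist12.png')"
```

```text
t 19.3 p [0.6416 0.1377 0.1823] z [ 0.64   0.054 -0.766] y [-0.084  0.996  0.   ] F [-0.6 -0.6 -0.3] w 0.0006 q [-0.14  0.43 -0.27  2.14  1.93  0.3  -0.54]
face frame: [-0.0008  0.0005 -0.0037] F in face [-0.7  0.6 -0.2]
```

View pics/wrist12.png

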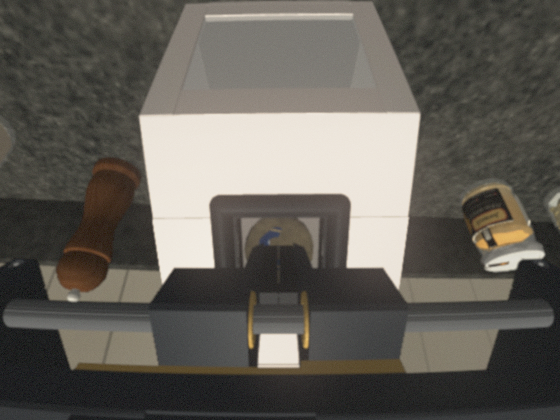

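Emit:
servo_tool:
  targets:
    - [0, 0, 0.003, 0, 0, 0, 1]
    - [0, 0, 0.003, 0, 0, 0, 1]
    - [0, 0, 0.003, 0, 0, 0, 1]
    - [0, 0, 0.003, 0, 0, 0, 1]
    - [0, 0, 0.003, 0, 0, 0, 1]
    - [0, 0, 0.003, 0, 0, 0, 1]
    - [0, 0, 0.002, 0, 0, 0, 1]
    - [0, 0, 0, 0, 0, 0, 1]

```text
clock: 20.15
tool_pos: [0.6544, 0.1389, 0.1671]
tcp_rot: [[-0.764, -0.084, 0.64], [-0.064, 0.996, 0.054], [-0.642, 0.001, -0.766]]
ft_force: [-0.3, 0.3, -0.6]
gripper_width: 0.0006
```

```bash
python3 -c "
from h import *
ff();im=save('wrist','wrist13.png')"
```

```text
t 20.15 p [0.6544 0.1389 0.1671] z [ 0.64   0.054 -0.766] y [-0.084  0.996  0.001] F [-0.3  0.3 -0.6] w 0.0006 q [-0.12  0.48 -0.29  2.12  1.99  0.32 -0.59]
face frame: [-0.0007  0.0005  0.0163] F in face [-0.6 -0.3  0.3]
```

View pics/wrist13.png

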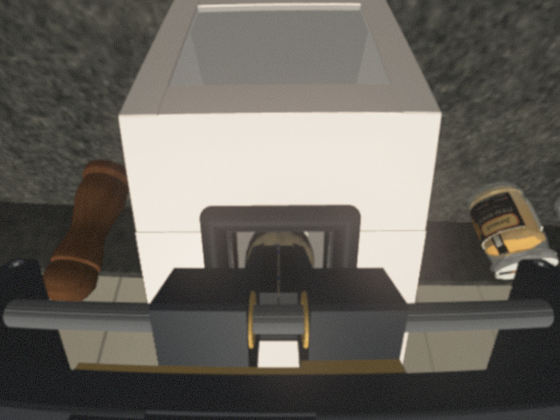

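Emit:
servo_tool:
  targets:
    - [0, 0, 0.003, 0, 0, 0, 1]
    - [0, 0, 0.003, 0, 0, 0, 1]
    - [0, 0, 0.003, 0, 0, 0, 1]
    - [0, 0, 0.003, 0, 0, 0, 1]
    - [0, 0, 0.002, 0, 0, 0, 1]
    - [0, 0, 0.001, 0, 0, 0, 1]
    - [0, 0, 0, 0, 0, 0, 1]
    - [0, 0, 0, 0, 0, 0, 1]

```text
clock: 21.0
tool_pos: [0.6639, 0.1398, 0.156]
tcp_rot: [[-0.763, -0.084, 0.64], [-0.064, 0.996, 0.055], [-0.643, 0.001, -0.766]]
ft_force: [-2.9, 0.8, 3.1]
gripper_width: 0.0003
```

```bash
python3 -c "
from h import *
ff();im=save('wrist','wrist14.png')"
```

```text
t 21.0 p [0.6639 0.1398 0.156 ] z [ 0.64   0.055 -0.766] y [-0.084  0.996  0.001] F [-2.9  0.8  3.1] w 0.0003 q [-0.11  0.52 -0.3   2.1   2.03  0.34 -0.61]
face frame: [-0.0006  0.0004  0.0309] F in face [-0.1 -1.  -4.2]
```

View pics/wrist14.png

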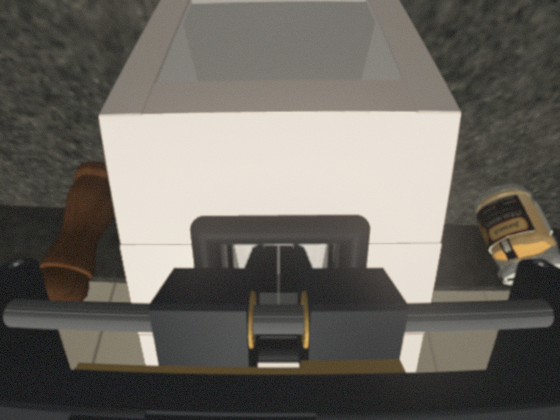

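Emit:
servo_tool:
  targets:
    - [0, 0, -0.006, 0, 0, 0, 1]
    - [0, 0, -0.012, 0, 0, 0, 1]
    - [0, 0, -0.015, 0, 0, 0, 1]
    - [0, 0, -0.015, 0, 0, 0, 1]
    - [0, 0, -0.015, 0, 0, 0, 1]
    - [0, 0, -0.015, 0, 0, 0, 1]
    - [0, 0, -0.015, 0, 0, 0, 1]
    - [0, 0, -0.015, 0, 0, 0, 1]

```text
clock: 21.85
tool_pos: [0.5944, 0.1338, 0.2396]
tcp_rot: [[-0.763, -0.084, 0.641], [-0.064, 0.996, 0.054], [-0.643, 0.001, -0.766]]
ft_force: [0.0, -0.7, -0.4]
gripper_width: 0.0004
```

Emit:
servo_tool:
  targets:
    - [0, 0, -0.02, 0, 0, 0, 1]
    - [0, 0, -0.02, 0, 0, 0, 1]
    - [0, 0, -0.02, 0, 0, 0, 1]
    - [0, 0, -0.015, 0, 0, 0, 1]
    - [0, 0, 0, 0, 0, 0, 1]
    - [0, 0, 0, 0, 0, 0, 1]
    - [0, 0, 0, 0, 0, 0, 1]
    - [0, 0, 0, 0, 0, 0, 1]

```text
clock: 22.65
tool_pos: [0.5468, 0.1297, 0.2953]
tcp_rot: [[-0.764, -0.084, 0.639], [-0.064, 0.996, 0.054], [-0.642, 0.0, -0.767]]
ft_force: [0.7, -0.4, 0.1]
gripper_width: 0.0003
```

```bash
python3 -c "
from h import *
ff();a=save('wrist','wrist15.png');b=save('scene','scene15.png')
cv2.imwrite('pics/c15.png',np.hstack([cv2.resize(x,(395,480),interpolation=2) for x in (a[110:258,200:322],b[120:230,245:335])])[:,:,::-1])"
```

```text
t 22.65 p [0.5468 0.1297 0.2953] z [ 0.639  0.054 -0.767] y [-0.084  0.996  0.   ] F [ 0.7 -0.4  0.1] w 0.0003 q [-0.2   0.07 -0.26  2.26  1.03  0.29  0.28]
face frame: [-0.001   0.0003 -0.1513] F in face [0.6 0.4 0.4]
```

View pics/c15.png

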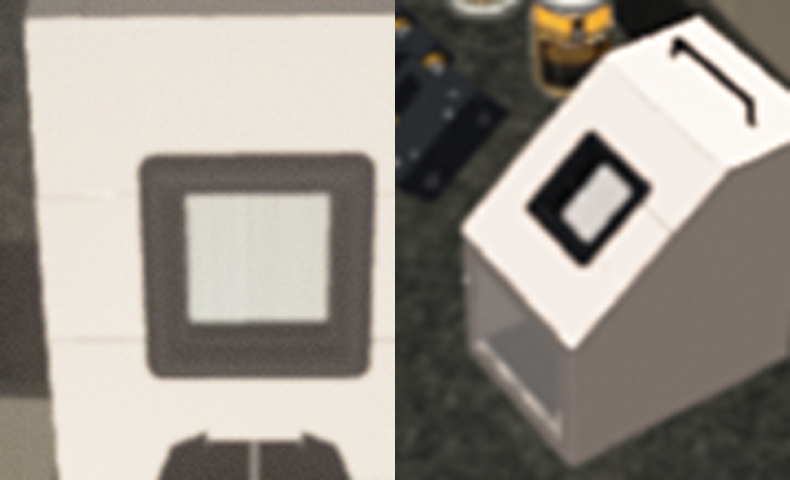

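View pics/scene15.png

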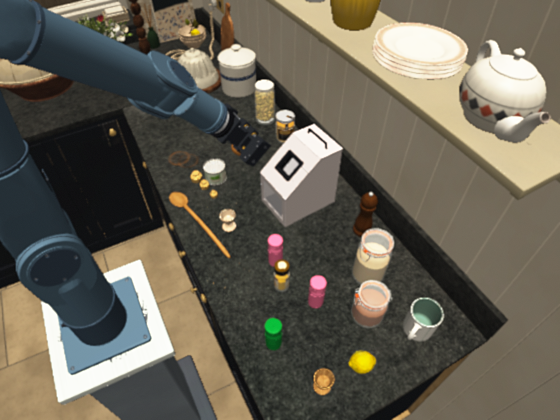

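The flap (wrist crop 185–330, 190–325) lies flat and shut, with no jar showing in the mouth. The blue jar is gone from the worktop. The other jar (282,275), both pink ones (276,250 and 317,291), the green one (273,334) and the rest stand where they were. The gripper is clear of everything, so I am handing in.

```bash
python3 -c "
from h import *
print(hand_in())"
```

```text
the job is handed in; nothing more can be done
None
```

I put the blue-label jar through the flap bottom first, and the last pictures show it gone and the flap shut; I handed in at about 23 s of the 51 s allowed.

- **What I did:** I gripped the jar by its cap end and tilted it 40° onto the throat's line. I rolled the wrist a half turn to get off a joint limit, inserted the jar and let go. Then I pushed its cap with closed fingers to 31 mm below the face and backed out.
- **Jar and flap:** At the bottom of the push there was about 4 N on the fingers, which I took to be the flap with the jar already through. After backing out, the wrist and scene pictures show the flap flat and shut and an empty mouth. I never saw the jar inside through the window, so that it dropped inside is inferred.
- **Other things:** The other spice jar, the look-alikes and the bystanders look unmoved by eye in the scene picture. The tool touched nothing, with a force reading under 1 N.
- **What went less smoothly:**
  - The released jar leaned about 14° downhill in the throat. Pushing it straight raised the force to about 15 N at the readings, well under the limit.
  - The wrist camera put the mouth about 2.5 to 4 mm further left than the two fixed cameras did. I used a value in between, and a wrist check then agreed to under 1 mm.

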